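# Scrub out the tilted blending canister

### The arm

A 6-joint arm with a two-finger parallel gripper is mounted at the origin on the work surface. World frame = base frame: x ahead of the robot, y to its left, z up, the work surface at z = 0. Lengths are in mm, angles in rad, forces in N, time in s.
With the tool pointing down it reaches from about 275 to 1000 mm from the base axis. Payload 8.4 kg.
Tool frame: the origin (TCP) lies at the very end of the fingers, on their centre line; the grasp point (between the pads) lies 19 mm behind it; z points along the fingers, y is the line along which they close (so a half turn about z gives the same grasp; the last joint's range is limited). The gripper opens to 85 mm and grips with 20 to 120 N. Pads are 22 mm wide; open, the fingers measure 114 mm over their backs; the gripper's body (76 mm by 85 mm) begins 54 mm behind the grasp point. The pads swing forward as they close: fully open they stand 13 mm farther back than shut.
Start: joints at [1.236, 0.353, 1.633, -0, 1.155, -0.002], TCP at [204.18, 590.71, 231.281] pointing down, gripper open.
Joint ranges: [-2.63, 2.63], [-0.92, 2.1], [0.06, 2.66], [-1.3, 4.44], [0, 2.69], [-3.02, 3.02]. Speed limits (rad/s): [2.22, 2.22, 2.79, 3.14, 3.14, 3.14].

### API

Orientations are given as [roll, pitch, yaw] about the fixed x, y, z axes, in that order (R = Rz(yaw) Ry(pitch) Rx(roll)).
In Python, from rig import telemetry, imaging, r gives the robot as it stands. The module is installed in compiled form; this text tells all that it offers.
- The arm moves only by the tool step_arm, never from a script. Its argument "moves" is a list of rows, each a list of 3 entries, a list of its own where there are three numbers: the turn, a rotation vector about the tool's x, y, z scaled (see below), then the shift along the tool's x, y, z scaled (see below), then the opening, from -1 (shut) to 1 (fully open). A call has 1 to 8 rows; each row is the pose to reach, as a shift and turn from the pose commanded when the call began, along the tool's axes at that moment; what a row does not reach only later rows make up. The controller multiplies each number of a shift by 200 mm and each number of a turn by 45 degrees. A row lasts 1/10 s, in which the tool goes at most 50 mm and 8.59 degrees, less where a joint would pass 70% of its speed; a pose out of reach is approached as far as the arm can. A call with a number of a shift or a turn outside -1 to 1 is refused whole. A call with a gripper value outside its range is refused whole. The fingers move at their own pace and stop on an object; "squeeze" is the grip in N (left out, the last holds). Time passes only in rows, so rows that repeat a pose let the fingers close. It gives the time, the measured TCP pose, the force, the opening and the grip force at its end, in the units of the state.
- telemetry.sense(): the state, without advancing time (a new reading comes with each control period).
- imaging.grab_frame(name): name is "scene" or "side" or "wrist"; returns the picture (384x512x3 uint8, red, green, blue); there is no depth.
- imaging.calibration(name): a dict with "fx", "fy", "cx", "cy" (pixels), "dist_coeffs" ([k1, k2, p1, p2, k3] as OpenCV has them; the pictures are not rectified), "cam_to_world" (4x4, takes a point from camera to world coordinates). Camera axes: x right, y up, looking along -z (the intrinsics and any distortion apply to the point x, -y, -z); pixel columns grow to the right and rows downward; lengths in mm; the calibration is good to about 2 mm. A picture is of the moment at which its call begins: read the wrist's pose just before it. calibration takes no time and is no camera call; for the wrist camera it gives the pose at the moment of the call.
- r.sign_off(): hands the job in; it is judged then, once.
Trained networks look in the newest picture that a camera, given by its name, has taken for a name from the list of things; names that differ only in an ending like _2 or _b are one class to them, and where a whole thing is asked for, a point or a joint stands for the part that bears it (a point fixed in the world has none). Each returns a list of dicts, best first, with "conf" (0 to 1); they miss things now and then, are a little off and sometimes report something else, mostly with a low value. They report only what shows in the picture. A call takes as long as a camera call. They do not tell look-alikes from the thing itself.
- imaging.recognise(camera, name): "extent" ([left, top, width, height] in pixels, round what is visible of it).
- imaging.mark_of(camera, name): "xy" ([column, row] in pixels: a listed point, or the origin of a listed thing).
The state is a dict: "clock": time; "qpos": joint angles; "qvel": joint speeds; "joint_efforts": joint torques, N m; "eef_pos": TCP position; "tcp_rot": TCP orientation; "contact_force": force on the tool from outside, world axes, zero at the start; "wrist_torque": the same for the moment, N m; "opening": opening from 0.0 (shut) to 1.0 (fully open); "grasp_force": force on a finger pad.
Only numpy, scipy, OpenCV 4.12 (cv2) and the standard library are available. Lean on these libraries where they do the work, as an engineer would, in place of code of your own. Each camera call takes 0.05 s, during which the arm holds its last target. There are 200 camera calls.

### The job

Take the long orange-handled brush out of its white stand and scrub out the open aluminium canister that leans in the cradle: three full strokes, each pushing the bristles right down to the canister's floor, and between strokes draw the bristle head half out of the mouth. Do not push the canister out of its lean or shift the bottles, jars and mug standing about. Then hang the brush upright in its white stand again, lowering it until its round guard rests on the rim before letting go, not dropping it in.

Things in the scene. Friction and masses are not known exactly. Their poses are not given: they have to be found in the camera images.
- brush: Rigid bottle brush, 200 mm long, 120 g, hanging upright in the stand. Origin at the bristle tip (lower end), +z along the brush towards the handle. Cream bristle head 40 mm across from z = 0 to 55 mm, steel stem 10 mm across to 125 mm, round orange guard disc 80 mm across from 125 to 130 mm, square orange handle 24 x 24 mm (sides along its x and y) from 130 to 200 mm.
- brush_tip (a point): The bristle tip, at the brush's origin; axes as the brush.
- brush_guard (a point): Centre of the underside of the guard disc, 125 mm from the tip; axes as the brush.
- brush_grip (a point): Suggested grip point in the handle, 172 mm from the tip; axes as the brush.
- stand: Fixed white ceramic brush stand: upright tube 66 mm across outside, 54 mm inside, 150 mm tall, on a round foot 110 mm across. Origin at the centre of its underside. The brush hangs in it with the guard on the rim and the tip 25 mm above the table.
- stand_rim (a point): Centre of the stand's mouth at rim height (150 mm); z up.
- cradle: Fixed dark steel cradle, base 135 x 125 mm, two cheeks with blue knobs at its local y = +-45 mm (93 mm outside over the cheeks, about 113 mm over the knobs; 105 mm tall). Origin at the centre of its underside. The canister leans towards the cradle's -x side.
- canister (a joint): Lean of the canister from vertical (rad), about a level axis through its middle, 85 mm above the table; held by a stiff friction hinge (about 1.2 N m). It stands somewhere between 0.43 and 0.75 and must be left so.
- canister_floor (a point): Centre of the inner floor of the open aluminium canister (66 mm across outside, 60 mm inside, 100 mm tall, inner depth 95 mm). +z along the canister's axis out towards its mouth.
- canister_mouth (a point): Centre of the canister's mouth, 95 mm from the floor centre; axes as the floor's.
- mug: Loose bystander: white ceramic mug, 76 mm across, 88 mm tall, handle to its +y. Origin at the centre of its underside.
- amber_a: Loose bystander: amber glass bottle with black cap, 42 mm across, 95 mm tall. Origin at the centre of its underside.
- amber_b: Loose bystander: amber glass bottle with black cap, 48 mm across, 110 mm tall. Origin at the centre of its underside.
- white_jar: Loose bystander: white plastic screw jar, 60 mm across, 80 mm tall. Origin at the centre of its underside.
- flask: Loose bystander: closed aluminium flask with black cap, 60 mm across, 160 mm tall. Origin at the centre of its underside.
- white_pot: Loose bystander: amber pot with white lid, 56 mm across, 70 mm tall. Origin at the centre of its underside.
Not all that is in view belongs to the job. What is shaped like the brush but pink or turquoise is not meant.

How it is judged:
By the outcome, as a careful person would: the job done as asked, in the order asked, and still so for the second after the job is handed in, with the robot touching nothing.
It also fails if it takes over 54 s, if anything falls off the work surface, if the arm or the gripper's body presses on something with over 40 N, if the wrist force passes 120 N, or if a joint passes its speed limit or range.

## Working session

There is one attempt and no reset: what is moved stays moved. The work goes in short steps, Python scripts to look and compute and a tool call to move; the robot and the scene stay as the last step left them, time stands still between calls to the robot, and variables do not carry over. Pictures are saved under pics/ and viewed, at most 12 in all, crops included, and the job is handed in when it is done.

Besides the shell and the picture viewer there is one more tool, called by a JSON object that holds its "method" and its "body", one argument or row to a line. step_arm: Moves the arm, as the interface text tells. Its arguments: {"type":"object","properties":{"moves":{"type":"array"},"squeeze":{"type":"number"}},"required":["moves"]}

```bash
mkdir -p pics; python3 - <<'E'
from rig import telemetry, imaging, r
import cv2, numpy as np
print(telemetry.sense())
for n in ["scene","side"]:
    im=imaging.grab_frame(n); cv2.imwrite(f"pics/{n}0.png",im[:,:,::-1])
    c=imaging.calibration(n); print(n,{k:np.round(v,3).tolist() for k,v in c.items()})
    for t in ["brush","stand","cradle","canister","mug","amber_a","white_jar","flask","white_pot"]:
        print(t,[(np.round(d["extent"]).tolist(),round(d["conf"],2)) for d in imaging.recognise(n,t)][:3])
    for t in ["brush_tip","brush_guard","brush_grip","stand","stand_rim","cradle","canister_floor","canister_mouth"]:
        print(t,[(np.round(d["xy"],1).tolist(),round(d["conf"],2)) for d in imaging.mark_of(n,t)][:3])
E
```

```text
{'clock': 0.0, 'qpos': array([ 1.23559831e+00,  3.53643010e-01,  1.63415055e+00, -1.17498167e-05,
        1.15519955e+00, -2.39094890e-03]), 'qvel': array([-0.00117519,  0.00057455,  0.00010251,  0.00062125, -0.00054313,
       -0.00314654]), 'joint_efforts': array([ 3.07436072e-03, -6.05255270e+01, -3.42067516e+01,  2.77393847e-04,
        9.36707453e-03, -3.12384077e-05]), 'eef_pos': array([204.02426766, 590.24778379, 230.55786739]), 'tcp_rot': array([-3.14019217e+00,  7.39450537e-06,  2.80879034e+00]), 'contact_force': array([ 1.01473977, -0.537573  , -0.75949236]), 'wrist_torque': array([0.0463082 , 0.05848461, 0.04308027]), 'grasp_force': 0.0, 'opening': 1.0011468307723521}
scene {'fx': 426.102, 'fy': 426.102, 'cx': 260.393, 'cy': 186.457, 'dist_coeffs': [-0.115, 0.0, 0.0, 0.0, 0.0], 'cam_to_world': [[-0.763, -0.558, 0.326, 946.36], [0.646, -0.651, 0.399, 506.537], [-0.01, 0.515, 0.857, 1153.415], [0.0, 0.0, 0.0, 1.0]]}
brush [([319.0, 234.0, 28.0, 36.0], 0.93), ([274.0, 193.0, 30.0, 31.0], 0.87), ([245.0, 239.0, 30.0, 40.0], 0.82)]
stand [([269.0, 224.0, 38.0, 29.0], 0.73), ([3
[... 1466 characters left out ...]
.0, 46.0], 0.88)]
amber_a [([251.0, 212.0, 17.0, 36.0], 0.85), ([304.0, 164.0, 21.0, 39.0], 0.73)]
white_jar [([323.0, 200.0, 24.0, 33.0], 0.57)]
flask [([346.0, 211.0, 33.0, 58.0], 0.59), ([287.0, 267.0, 37.0, 45.0], 0.2)]
white_pot [([129.0, 173.0, 23.0, 30.0], 0.95)]
brush_tip [([186.7, 225.0], 0.93), ([268.8, 180.1], 0.8), ([203.4, 175.5], 0.72)]
brush_guard [([197.2, 143.5], 0.86), ([179.7, 189.5], 0.81), ([357.5, 258.0], 0.75)]
brush_grip [([174.4, 176.8], 0.97), ([196.2, 126.7], 0.81), ([224.7, 152.7], 0.66)]
stand [([231.1, 209.2], 0.78)]
stand_rim []
cradle [([305.4, 307.3], 0.9)]
canister_floor [([311.4, 292.2], 0.56)]
canister_mouth [([297.1, 279.8], 0.94), ([228.0, 163.6], 0.45)]
```

```bash
python3 - <<'E'
import cv2
for n,(x,y,w,h) in dict(scene=(140,100,260,195),side=(110,110,272,204+34)).items():
    im=cv2.imread(f"pics/{n}0.png")[y:y+h,x:x+w]
    s=min(800/w,600/h); im=cv2.resize(im,None,fx=s,fy=s,interpolation=cv2.INTER_CUBIC)[:600,:800]; print(n,s)
    cv2.imwrite(f"pics/{n}0c.png",im)
E
```

```text
scene 3.076923076923077
side 2.5210084033613445
```

View pics/scene0c.png

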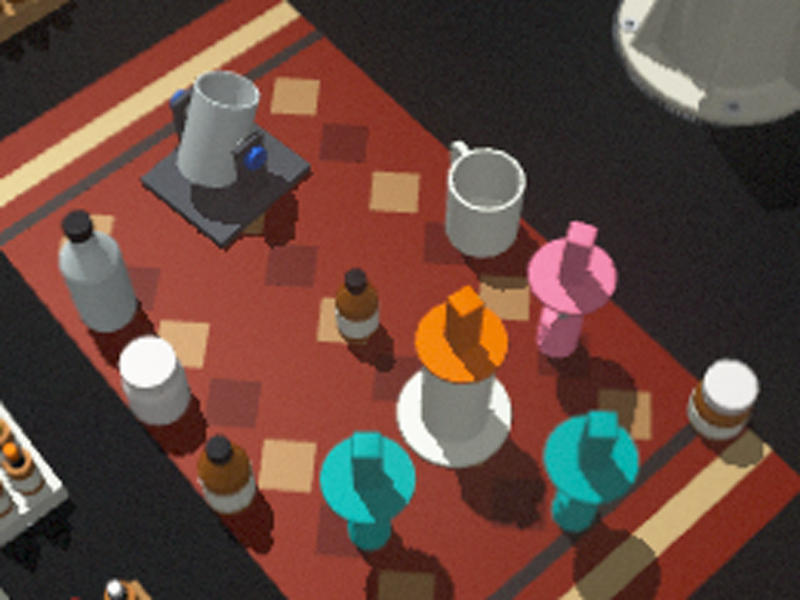

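View pics/side0c.png

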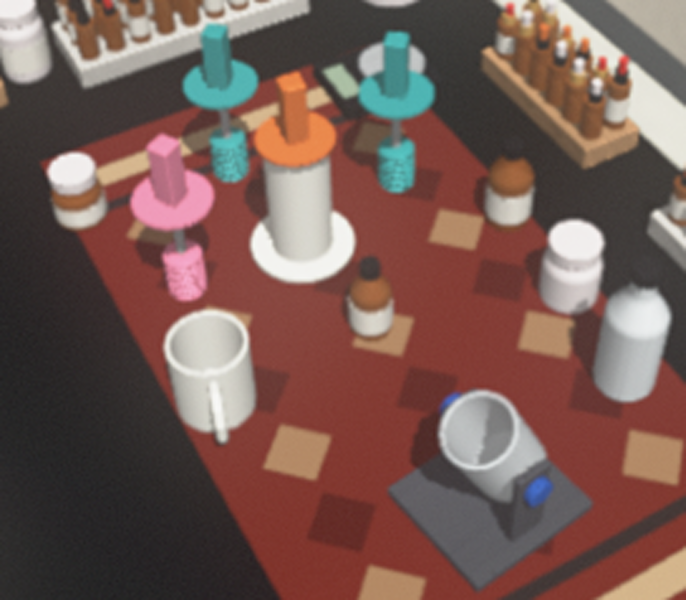

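The orange brush is in the white stand, at scene px (290,211) and side px (227,165). The canister is in its cradle, with its mouth at scene (213,129) and side (300,281). The pink and turquoise brushes are decoys. Next I'll fit known geometry to both views.

```bash
cat > h.py <<'E'
import numpy as np, cv2
from rig import telemetry, imaging, r
from scipy.spatial.transform import Rotation as Ro
from scipy.optimize import least_squares, minimize
def proj(c,P):
    M=np.diag([1,-1,-1,1])@np.linalg.inv(np.array(c["cam_to_world"]))
    K=np.array([[c["fx"],0,c["cx"]],[0,c["fy"],c["cy"]],[0,0,1]])
    return cv2.projectPoints(np.array(P,float).reshape(-1,3),cv2.Rodrigues(M[:3,:3])[0],M[:3,3],K,np.array(c["dist_coeffs"]))[0][:,0]
def circ(z,rad,n=40):
    a=np.linspace(0,2*np.pi,n,endpoint=False); return np.c_[rad*np.cos(a),rad*np.sin(a),0*a+z]
def omask(im,lo=(5,150,110),hi=(18,255,255)):
    return cv2.inRange(cv2.cvtColor(im,cv2.COLOR_BGR2HSV),lo,hi)
def hulls(c,parts,T,shape,s=4):
    m=np.zeros((shape[0]*s,shape[1]*s),np.uint8)
    for P in parts:
        q=proj(c,P@T[0].T+T[1]); cv2.fillConvexPoly(m,cv2.convexHull(np.round((q+.5)*s-.5).astype(np.int32)),255)
    return cv2.resize(m,shape[::-1],interpolation=cv2.INTER_AREA)/255.
E
cat > fit.py <<'E'
from h import *
C={n:imaging.calibration(n) for n in("scene","side")}
I={n:cv2.imread(f"pics/{n}0.png") for n in C}
off={"scene":(140,100,3.077),"side":(110,110,2.521)}
# brush silhouette
guess={"scene":(290,205),"side":(226,160)}
Mk={}
for n in C:
    hsv=cv2.cvtColor(I[n],cv2.COLOR_BGR2HSV); x,y=guess[n]
    m=cv2.inRange(hsv,(7,170,60),(22,255,255)); b=np.zeros_like(m); b[y-35:y+28,x-22:x+22]=1; Mk[n]=(m*b>0).astype(float)
    ys,xs=np.nonzero(Mk[n]); print(n,len(xs),xs.min(),xs.max(),ys.min(),ys.max())
h=12.
parts=[np.r_[circ(150,40),circ(155,40)],np.array([[a*h,b*h,z] for a in(-1,1) for b in(-1,1) for z in(155,225)])]
def cost(p,ns=("scene","side")):
    T=(Ro.from_euler('z',p[2]).as_matrix(),np.array([p[0],p[1],0])); e=0
    for n in ns:
        e+=np.abs(hulls(C[n],parts,T,Mk[n].shape)-Mk[n]).sum()
    return e
c=C["side"]
s=least_squares(lambda p:np.r_[proj(C["scene"],[p[0],p[1],152])[0]-[140+462/3.077,100+343/3.077],proj(c,[p[0],p[1],152])[0]-[110+295/2.521,110+138/2.521]],[500,0])
print("guard pts",s.x,s.fun)
best=min((minimize(cost,[*s.x,a],method="Nelder-Mead",options=dict(initial_simplex=np.array([[*s.x,a],[s.x[0]+6,s.x[1],a],[s.x[0],s.x[1]+6,a],[*s.x,a+.3]]))) for a in np.arange(-.7,.8,.35)),key=lambda q:q.fun)
print("brush",best.x,best.fun)
for n in C: print(n, minimize(lambda p:cost([*p,best.x[2]],(n,)),best.x[:2],method="Nelder-Mead").x)
# cradle
px={"scene":[(142,182),(225,243),(311,170),(182,97),(255,157),(226,90)],"side":[(480,587),(592,503),None,(538,491),(452,403),(479,430)]}
px["side_extra"]=None
def model(p):
    x,y,a,l=p; R=Ro.from_euler('z',a).as_matrix(); o=np.array([x,y,0])
    L=np.array([[67.5,62.5,8],[67.5,-62.5,8],[-67.5,62.5,8],[-67.5,-62.5,8],[0,52,85],[0,-52,85],[-50*np.sin(l),0,85+50*np.cos(l)]])
    return L@R.T+o
# indices: which model point each pixel is
obs={"scene":[(142,182,0),(225,243,1),(311,170,3)] ,"side":[]}
import itertools
def run(corner_assign):
    def res(p):
        W=model(p); out=[]
        for n,lst in corner_assign.items():
            q=proj(C[n],W); ox,oy,s=off[n]
            out+=[q[i]-[ox+u/s,oy+v/s] for u,v,i in lst]
        return np.ravel(out)
    rs=[least_squares(res,[x0,y0,a,.6],loss="soft_l1") for a in np.arange(-3,3.2,.7) for x0,y0 in[(600,-250)]]
    return min(rs,key=lambda q:q.cost),res
K=[(182,97),(255,157)],[(452,403),(538,491)]
SC=[(142,182),(225,243),(311,170)]; SI=[(480,587),(592,503),(388,490)]
res_all=[]
cyc=[0,1,3,2]
for k in range(4):
  for d in(1,-1):
    for k2 in range(4):
      for f in(0,1):
        sc=[(*SC[j],cyc[(k+d*j)%4]) for j in range(3)]
        si=[(*q,cyc[(k2+d*j)%4]) for j,q in enumerate([SI[2],SI[0],SI[1]])]
        ca={"scene":sc+[(*K[0][0],4+f),(*K[0][1],5-f),(226,90,6)],"side":si+[(*K[1][1],4+f),(*K[1][0],5-f),(479,430,6)]}
        q,rs=run(ca); res_all.append((q.cost,q.x,rs(q.x)))
        ca["side"][3:5]=[(*K[1][0],4+f),(*K[1][1],5-f)]
        q,rs=run(ca); res_all.append((q.cost,q.x,rs(q.x)))
res_all.sort(key=lambda t:t[0])
for t in res_all[:3]: print(round(t[0],2),np.round(t[1],3))
print(np.round(res_all[0][2],1))
E
time python3 fit.py
```

```text
scene 704 274 310 181 224
side 446 211 242 139 174
guard pts [555.37277843 149.1075254 ] [-0.45576008 -0.58730288 -0.33329863 -0.88792112]
brush [ 5.54551966e+02  1.46815023e+02 -4.04636914e-01] 352.8117647058823
scene [554.56059839 146.81431794]
side [555.70218815 150.26016548]
7.63 [ 552.966 -217.538   25.287 -162.929]
7.63 [ 552.966 -217.538    3.296  -13.001]
86.44 [ 5.53205e+02 -2.17579e+02 -2.98600e+00 -4.40000e-01]
[-1.  -0.7 -0.9  0.4 -0.2 -2.3 -0.3  1.6 -0.4 -0.8  0.2 -0.8 -1.  -0.2
 -0.5  0.5  0.3 -0.9 -0.5 -1.5  0.6  1.7 -0.3 -0.8]
real	1m47.412s
user	1m49.751s
sys	0m1.796s
```

```bash
cat >> h.py <<'E'
def plan(pos,R=None,frac=None):
    s=telemetry.sense(); R0=Ro.from_euler('xyz',s["tcp_rot"]); p0=s["eef_pos"]
    R=R0 if R is None else R
    d=R0.inv().apply(np.array(pos)-p0); w=(R0.inv()*R).as_rotvec()
    print("clock",round(s["clock"],2),"pos",np.round(p0,1),"rpy",np.round(s["tcp_rot"],3),"open",round(s["opening"],2),"F",np.round(s["contact_force"],1),"q",np.round(s["qpos"],2))
    print("turn",np.round(w/np.radians(45),4).tolist(),"shift",np.round(d/200,4).tolist(),"rows",round(max(np.linalg.norm(d)/50,np.degrees(np.linalg.norm(w))/8.59),1))
def down(yaw): return Ro.from_euler('xyz',[np.pi,0,yaw])
E
python3 - <<'E'
from h import *
c=imaging.calibration("wrist"); R0=Ro.from_euler('xyz',telemetry.sense()["tcp_rot"])
T=np.array(c["cam_to_world"]); print(c["fx"],c["dist_coeffs"]); print("cam in tool",R0.inv().apply(T[:3,3]-telemetry.sense()["eef_pos"]),R0.inv().apply(-T[:3,2]))
plan([400,330,340],down(2.737)); plan([555,148,340],down(2.737))
E
```

```text
336.46457053846706 [-0.0537676  0.         0.         0.         0.       ]
cam in tool [  69.56684678    0.28530204 -143.37370604] [-2.72510962e-01 -7.19288443e-04  9.62152409e-01]
clock 1.8 pos [204.2 590.7 231.3] rpy [3.142 0.    2.809] open 1.0 F [-0.4  0.3  0.6] q [ 1.24  0.35  1.63 -0.    1.16 -0.  ]
turn [0.0, 0.0, 0.0914] shift [-1.3512, -0.9122, -0.5436] rows 6.9
clock 1.8 pos [204.2 590.7 231.3] rpy [3.142 0.    2.809] open 1.0 F [-0.4  0.3  0.6] q [ 1.24  0.35  1.63 -0.    1.16 -0.  ]
turn [0.0, 0.0, 0.0914] shift [-2.3809, -1.5191, -0.5436] rows 11.5
```

{"method": "step_arm", "body": {
  "moves": [
    [[0, 0, 0.09], [-0.3, -0.2, -0.55], 0.2],
    [[0, 0, 0.09], [-0.95, -0.6, -0.55], 0.2],
    [[0, 0, 0.09], [-0.95, -0.6, -0.55], 0.2],
    [[0, 0, 0.09], [-0.95, -0.6, -0.55], 0.2],
    [[0, 0, 0.09], [-0.95, -0.6, -0.55], 0.2],
    [[0, 0, 0.09], [-0.95, -0.6, -0.55], 0.2]
  ]
}}

```text
clock: 2.4
eef_pos: [347.4, 412.6, 343.6]
tcp_rot: [3.139, 0.002, 2.735]
contact_force: [0.1, 1.1, 0.4]
opening: 0.6
grasp_force: 0.0
```

```bash
python3 - <<'E'
from h import *
plan([555,148,340],down(2.737))
E
```

```text
clock 2.4 pos [347.4 412.6 343.6] rpy [3.139e+00 2.000e-03 2.735e+00] open 0.6 F [0.1 1.1 0.4] q [ 0.87  0.13  1.68 -0.    1.33 -0.29]
turn [0.0032, 0.0029, -0.0025] shift [-1.4766, -0.8045, 0.0195] rows 6.7
```

{"method": "step_arm", "body": {
  "moves": [
    [[0, 0, 0], [-1, -0.55, 0.02], 0.2],
    [[0, 0, 0], [-1, -0.55, 0.02], 0.2],
    [[0, 0, 0], [-1, -0.55, 0.02], 0.2],
    [[0, 0, 0], [-1, -0.55, 0.02], 0.2],
    [[0, 0, 0], [-1, -0.55, 0.02], 0.2],
    [[0, 0, 0], [-1, -0.55, 0.02], 0.2],
    [[0, 0, 0], [-1, -0.55, 0.02], 0.2]
  ]
}}

```text
clock: 3.1
eef_pos: [485.2, 235.6, 337.0]
tcp_rot: [-3.142, -0.001, 2.737]
contact_force: [0.0, -0.2, 0.2]
opening: 0.603
grasp_force: 0.0
```

```bash
python3 - <<'E'
from h import *
im=imaging.grab_frame("wrist")[:,:,::-1]; cv2.imwrite("pics/w1.png",im); c=imaging.calibration("wrist"); np.save("w1.npy",c,allow_pickle=True)
print(np.round(proj(c,[[555,148,155],[555,148,225]]),1))
plan([555,148,340],down(2.737))
E
```

```text
[[208.1 263.4]
 [196.7 300.8]]
clock 3.15 pos [484.8 236.2 337. ] rpy [ 3.142e+00 -1.000e-03  2.738e+00] open 0.6 F [-0.4  0.5 -0.1] q [ 0.45  0.13  1.69  0.    1.32 -0.72]
turn [0.0, -0.0011, 0.0012] shift [-0.4958, -0.2677, -0.0152] rows 2.3
```

View pics/w1.png

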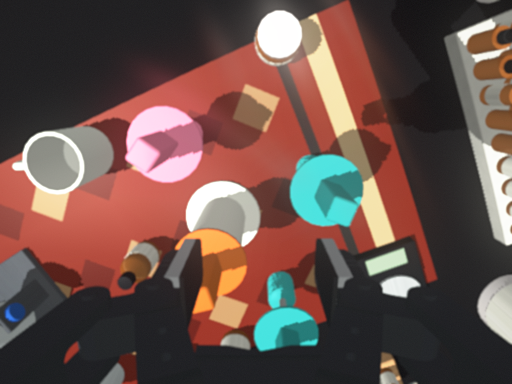

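Wrist view: the orange guard is at about (210,265), half hidden by the left finger, and agrees with the fit. I'll shift sideways to get it between the fingers and refine.

{"method": "step_arm", "body": {
  "moves": [
    [[0, 0, 0], [0, -0.27, 0], 0.2],
    [[0, 0, 0], [0, -0.27, 0], 0.2],
    [[0, 0, 0], [0, -0.27, 0], 0.2]
  ]
}}

```text
clock: 3.45
eef_pos: [463.3, 186.4, 337.6]
tcp_rot: [3.141, 0.0, 2.738]
contact_force: [-0.7, 0.1, 0.8]
opening: 0.598
grasp_force: 0.0
```

```bash
cat > fb.py <<'E'
from h import *
import sys
im=imaging.grab_frame("wrist")[:,:,::-1].copy(); cv2.imwrite(f"pics/{sys.argv[1]}.png",im); c=imaging.calibration("wrist")
m=cv2.inRange(cv2.cvtColor(im,cv2.COLOR_BGR2HSV),(7,150,60),(22,255,255))
k,lab,st,ce=cv2.connectedComponentsWithStats(m); t=proj(c,[555,148,155])[0]
i=max(range(1,k),key=lambda i:st[i,4]-5*np.hypot(*(ce[i]-t))); M=(lab==i).astype(float); print("comp",st[i],ce[i],"expect",t)
h=12.; parts=[np.r_[circ(150,40),circ(155,40)],np.array([[a*h,b*h,z] for a in(-1,1) for b in(-1,1) for z in(155,225)])]
def cost(p):
    return np.abs(hulls(c,parts,(Ro.from_euler('z',p[2]).as_matrix(),np.array([p[0],p[1],0])),M.shape)-M).sum()
B=min((minimize(cost,[555,148,a],method="Nelder-Mead",options=dict(maxiter=80,initial_simplex=[[555,148,a],[561,148,a],[555,154,a],[555,148,a+.25]])) for a in(-.4,0,.4,-.8)),key=lambda q:q.fun)
print("brush",np.round(B.x,3),B.fun,M.sum())
ov=im.copy(); hm=hulls(c,parts,(Ro.from_euler('z',B.x[2]).as_matrix(),np.array([B.x[0],B.x[1],0])),M.shape)
cs,_=cv2.findContours((hm>.5).astype(np.uint8),0,2); cv2.drawContours(ov,cs,-1,(255,255,255),1)
x,y=t.astype(int); ov=ov[max(0,y-100):y+120,max(0,x-120):x+120]; cv2.imwrite(f"pics/{sys.argv[1]}o.png",cv2.resize(ov,None,fx=2.5,fy=2.5))
E
python3 fb.py w2
```

```text
comp [ 222  229   75   85 4543] [259.10653753 266.99977988] expect [257.82715972 263.02820338]
brush [ 5.57470e+02  1.48264e+02 -1.52000e-01] 177.24705882352941 4543.0
```

View pics/w2o.png

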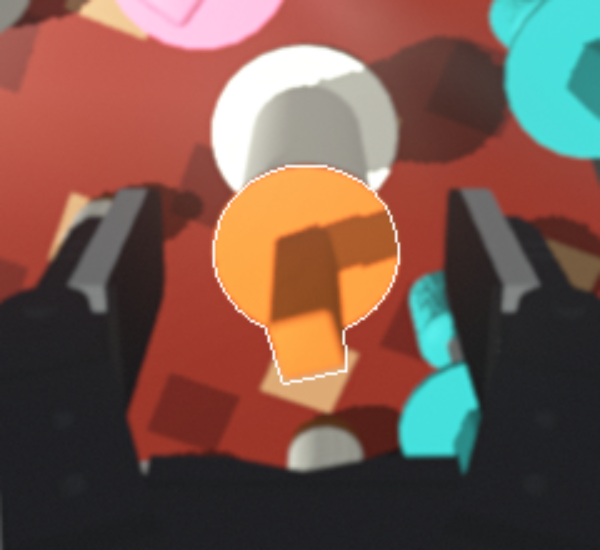

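The fit overlay matches: guard at (258,263), brush at (557.5, 148.3), handle yaw −0.15.

```bash
python3 - <<'E'
from h import *
plan([557.5,148.3,270],down(2.990)); plan([557.5,148.3,178],down(2.990))
E
```

```text
clock 3.5 pos [463.9 187.  337.7] rpy [3.14  0.    2.739] open 0.6 F [ 0.3  0.  -0.1] q [ 0.38  0.06  1.76  0.    1.32 -0.79]
turn [0.0014, 0.0007, -0.3199] shift [-0.5064, 0.0054, 0.3385] rows 2.4
clock 3.5 pos [463.9 187.  337.7] rpy [3.14  0.    2.739] open 0.6 F [ 0.3  0.  -0.1] q [ 0.38  0.06  1.76  0.    1.32 -0.79]
turn [0.0014, 0.0007, -0.3199] shift [-0.5062, 0.0049, 0.7985] rows 3.8
```

{"method": "step_arm", "body": {
  "moves": [
    [[0, 0, -0.32], [-0.25, 0.005, 0.1], 0.2],
    [[0, 0, -0.32], [-0.506, 0.005, 0.3], 0.2],
    [[0, 0, -0.32], [-0.506, 0.005, 0.3], 0.2],
    [[0, 0, -0.32], [-0.506, 0.005, 0.3], 0.2],
    [[0, 0, -0.32], [-0.506, 0.005, 0.3], 0.2]
  ]
}}

```text
clock: 4.0
eef_pos: [557.1, 148.1, 277.3]
tcp_rot: [3.141, -0.001, 2.988]
contact_force: [0.8, 0.5, 0.2]
opening: 0.601
grasp_force: 0.0
```

```bash
python3 - <<'E'
from h import *
plan([557.5,148.3,178],down(2.990))
E
```

```text
clock 4.0 pos [557.1 148.1 277.3] rpy [ 3.141e+00 -1.000e-03  2.988e+00] open 0.6 F [0.8 0.5 0.2] q [ 0.26  0.24  1.69  0.    1.22 -1.16]
turn [0.0001, -0.0015, -0.002] shift [-0.0023, 0.0012, 0.4964] rows 2.0
```

{"method": "step_arm", "body": {
  "moves": [
    [[0, 0, 0], [0, 0, 0.25], 0.2],
    [[0, 0, 0], [0, 0, 0.4], 0.2],
    [[0, 0, 0], [0, 0, 0.5], 0.2],
    [[0, 0, 0], [0, 0, 0.5], 0.2],
    [[0, 0, 0], [0, 0, 0.5], -1],
    [[0, 0, 0], [0, 0, 0.5], -1],
    [[0, 0, 0], [0, 0, 0.5], -1],
    [[0, 0, 0], [0, 0, 0.5], -1]
  ],
  "squeeze": 60
}}

```text
clock: 4.8
eef_pos: [558.8, 147.8, 179.7]
tcp_rot: [3.14, 0.003, 2.989]
contact_force: [-1.2, 2.1, 8.3]
opening: 0.272
grasp_force: 59.6
```

{"method": "step_arm", "body": {
  "moves": [
    [[0, 0, 0], [0, 0, -0.05], -1],
    [[0, 0, 0], [0, 0, -0.25], -1],
    [[0, 0, 0], [0, 0, -0.5], -1],
    [[0, 0, 0], [0, 0, -0.75], -1],
    [[0, 0, 0], [0, 0, -0.85], -1],
    [[0, 0, 0], [0, 0, -0.85], -1],
    [[0, 0, 0], [0, 0, -0.85], -1]
  ]
}}

```text
clock: 5.5
eef_pos: [557.3, 147.0, 347.8]
tcp_rot: [3.141, 0.001, 2.989]
contact_force: [-0.3, -0.6, -1.4]
opening: 0.271
grasp_force: 58.9
```

```bash
python3 - <<'E'
from h import *
plan([400,-60,400])
for n in("scene","side","wrist"):
    im=imaging.grab_frame(n)[:,:,::-1]; cv2.imwrite(f"pics/{n}2.png",im)
a=cv2.imread("pics/scene2.png")[100:295,140:400]; b=cv2.imread("pics/side2.png")[110:330,110:382]
w=cv2.imread("pics/wrist2.png")
cv2.imwrite("pics/m2.png",np.hstack([cv2.resize(a,(400,300)),cv2.resize(w,(400,300))]))
for n in("scene","side","wrist"):
  for t in("stand_rim","canister_mouth","canister_floor"): print(n,t,[(np.round(d["xy"],1).tolist(),round(d["conf"],2)) for d in imaging.mark_of(n,t)][:2])
print(proj(imaging.calibration("wrist"),[557.5,148.3,150]),proj(imaging.calibration("side"),[557.5,148.3,150]),proj(imaging.calibration("scene"),[557.5,148.3,150]))
E
```

```text
clock 5.5 pos [557.3 147.  347.8] rpy [3.141e+00 1.000e-03 2.989e+00] open 0.27 F [-0.3 -0.6 -1.4] q [ 0.26  0.19  1.6  -0.    1.36 -1.16]
turn [0.0, 0.0, 0.0] shift [0.6204, -1.1421, -0.262] rows 5.3
scene stand_rim [([287.1, 212.3], 0.89)]
scene canister_mouth [([213.7, 132.6], 0.57)]
scene canister_floor [([210.5, 151.5], 0.6)]
side stand_rim [([227.1, 163.3], 0.68)]
side canister_mouth [([298.6, 276.0], 0.74)]
side canister_floor [([313.2, 293.6], 0.6)]
wrist stand_rim []
wrist canister_mouth []
wrist canister_floor [([8.1, 201.1], 0.72)]
[[259.28459477 169.25641956]] [[227.63922316 164.35436293]] [[288.85499894 211.4929112 ]]
```

View pics/m2.png

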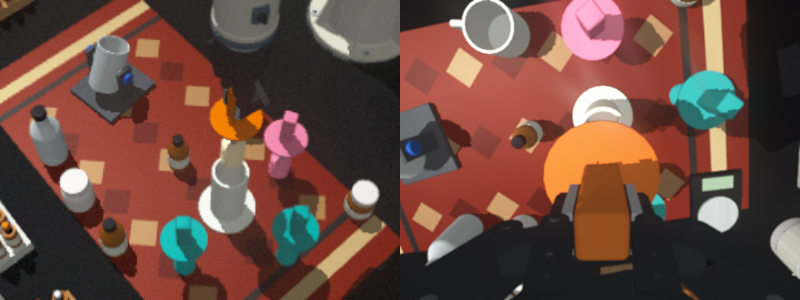

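The brush is lifted clear, and the stand is still in place. Now I'll carry it to a viewing pose short of the canister.

{"method": "step_arm", "body": {
  "moves": [
    [[0, 0, 0], [0.35, -0.95, -0.2], -1],
    [[0, 0, 0], [0.35, -0.95, -0.2], -1],
    [[0, 0, 0], [0.35, -0.95, -0.2], -1],
    [[0, 0, 0], [0.35, -0.95, -0.2], -1],
    [[0, 0, 0], [0.35, -0.95, -0.2], -1]
  ]
}}

```text
clock: 6.6
eef_pos: [457.7, -33.5, 388.8]
tcp_rot: [-3.14, 0.002, 2.986]
contact_force: [1.2, 0.5, -1.0]
opening: 0.272
grasp_force: 59.4
```

```bash
python3 - <<'E'
from h import *
plan([400,-215,400])
E
```

```text
clock 6.6 pos [457.7 -33.5 388.8] rpy [-3.140e+00  2.000e-03  2.986e+00] open 0.27 F [ 1.2  0.5 -1. ] q [-0.08 -0.04  1.76 -0.    1.42 -1.49]
turn [0.0, 0.0, 0.0] shift [0.1448, -0.9412, -0.0547] rows 3.8
```

{"method": "step_arm", "body": {
  "moves": [
    [[0, 0, 0], [0.15, -0.95, -0.05], -1],
    [[0, 0, 0], [0.15, -0.95, -0.05], -1],
    [[0, 0, 0], [0.15, -0.95, -0.05], -1],
    [[0, 0, 0], [0.15, -0.95, -0.05], -1],
    [[0, 0, 0], [0.15, -0.95, -0.05], -1],
    [[0, 0, 0], [0.15, -0.95, -0.05], -1]
  ]
}}

```text
clock: 7.2
eef_pos: [401.0, -213.9, 397.2]
tcp_rot: [3.141, 0.0, 2.987]
contact_force: [-0.1, 0.3, -0.7]
opening: 0.267
grasp_force: 59.8
```

```bash
python3 - <<'E'
from h import *
plan([400,-215,400])
im=imaging.grab_frame("wrist")[:,:,::-1]; cv2.imwrite("pics/w3.png",im); c=imaging.calibration("wrist"); np.save("w3.npy",c)
x,y,a,l=552.97,-217.54,.154,.434
u=np.array([-np.cos(a)*np.sin(l),-np.sin(a)*np.sin(l),np.cos(l)])
print(np.round(proj(c,[np.array([x,y,85])+50*u,np.array([x,y,85])-45*u]),1))
for t in("canister_mouth","canister_floor"): print(t,[(np.round(d["xy"],1).tolist(),round(d["conf"],2)) for d in imaging.mark_of("wrist",t)][:2])
cv2.imwrite("pics/w3c.png",cv2.resize(im[0:260,120:420],None,fx=2.3,fy=2.3))
E
```

```text
clock 7.2 pos [ 401.  -213.9  397.2] rpy [3.141 0.    2.987] open 0.27 F [-0.1  0.3 -0.7] q [-0.49 -0.05  1.75  0.    1.44 -1.91]
turn [0.0, 0.0, 0.0] shift [0.0043, -0.0061, -0.014] rows 0.1
[[267.2 255. ]
 [273.1 252.7]]
canister_mouth []
canister_floor []
```

View pics/w3c.png

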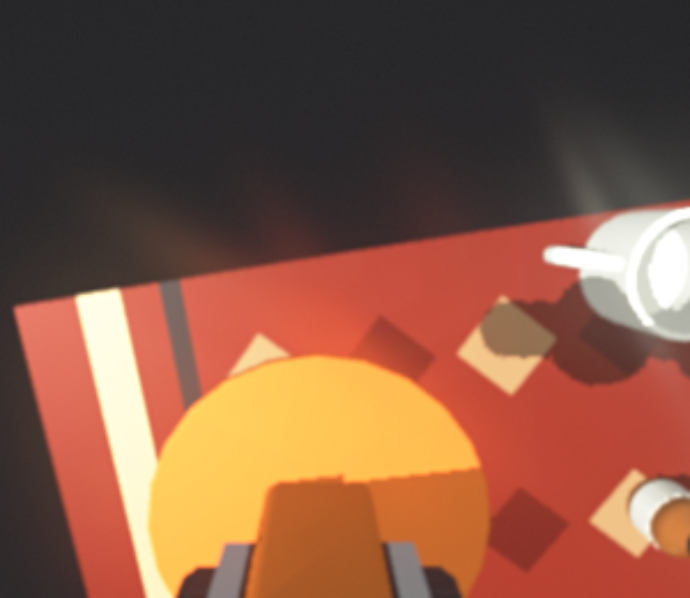

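The guard at crop (320,500) hides the canister, because image-up points back towards the robot. I'll move aside, to +x and +y of the canister.

{"method": "step_arm", "body": {
  "moves": [
    [[0, 0, 0], [-0.82, 0.85, 0], -1],
    [[0, 0, 0], [-0.82, 0.85, 0], -1],
    [[0, 0, 0], [-0.82, 0.85, 0], -1],
    [[0, 0, 0], [-0.82, 0.85, 0], -1],
    [[0, 0, 0], [-0.82, 0.85, 0], -1],
    [[0, 0, 0], [-0.82, 0.85, 0], -1],
    [[0, 0, 0], [-0.82, 0.85, 0], -1]
  ]
}}

```text
clock: 8.05
eef_pos: [589.2, -68.2, 396.6]
tcp_rot: [-3.141, -0.001, 2.993]
contact_force: [-0.1, 0.6, -1.2]
opening: 0.271
grasp_force: 59.8
```

```bash
python3 - <<'E'
from h import *
plan([590,-70,397])
im=imaging.grab_frame("wrist")[:,:,::-1].copy(); cv2.imwrite("pics/w4.png",im); c=imaging.calibration("wrist"); np.save("w4.npy",c)
x,y,a,l=552.97,-217.54,.154,.434
for l in(.434,.55):
    u=np.array([-np.cos(a)*np.sin(l),-np.sin(a)*np.sin(l),np.cos(l)])
    q=proj(c,[np.array([x,y,85])+50*u,np.array([x,y,85])-45*u]); print(l,np.round(q,1))
for t in("canister_mouth","canister_floor","cradle"): print(t,[(np.round(d["xy"],1).tolist(),round(d["conf"],2)) for d in imaging.mark_of("wrist",t)][:2])
x0,y0=[int(v) for v in q[0]]; x0=max(0,x0-100);y0=max(0,y0-85); print(x0,y0)
cv2.imwrite("pics/w4c.png",cv2.resize(im[y0:y0+150,x0:x0+200],None,fx=4,fy=4,interpolation=cv2.INTER_CUBIC))
E
```

```text
clock 8.05 pos [589.2 -68.2 396.6] rpy [-3.141e+00 -1.000e-03  2.993e+00] open 0.27 F [-0.1  0.6 -1.2] q [-0.12  0.19  1.49 -0.    1.46 -1.54]
turn [0.0, 0.0, 0.0] shift [-0.0051, -0.0083, -0.0022] rows 0.0
0.434 [[127.8 131.6]
 [159.9 152.1]]
0.55 [[127.1 127.3]
 [160.5 155.3]]
canister_mouth [([125.6, 133.3], 0.94)]
canister_floor [([157.1, 151.0], 0.88)]
cradle [([162.5, 135.0], 0.59)]
27 42
```

View pics/w4c.png

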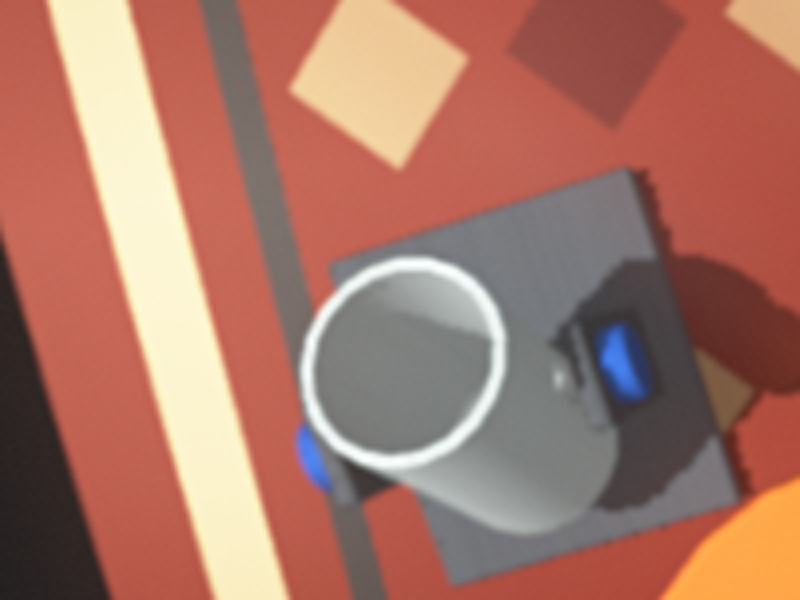

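Wrist view: the mouth rim is centred at px (128,132.5), the knobs at (105,156) and (183,132), and the cradle corners are clear. Now a joint fit over all three views.

```bash
cat > fc.py <<'E'
from h import *
C={n:imaging.calibration(n) for n in("scene","side")}; C["w"]=np.load("w4.npy",allow_pickle=True).item()
off={"scene":(140,100,3.077),"side":(110,110,2.521),"w":(27,42,4.)}
# local axes: yaw .154 -> corners idx (++ ,+-,-+,--)
O={"scene":[(142,182,1),(225,243,0),(311,170,2),(182,97,5),(255,157,4),(226,90,6)],
   "side":[(480,587,3),(592,503,1),(388,490,2),(538,491,5),(452,403,4),(479,430,6)],
   "w":[(332,265,3),(630,170,2),(740,498,0),(455,583,1),(313,455,5),(623,362,4),(403,362,6)]}
def model(p):
    x,y,a,l,zb=p; R=Ro.from_euler('z',a).as_matrix()
    L=np.array([[67.5,62.5,zb],[67.5,-62.5,zb],[-67.5,62.5,zb],[-67.5,-62.5,zb],[0,53,85],[0,-53,85],[-50*np.sin(l),0,85+50*np.cos(l)]])
    return L@R.T+[x,y,0]
def res(p,ns=C):
    W=model(p); o=[]
    for n in ns:
        q=proj(C[n],W); ox,oy,s=off[n]
        o+=[(q[i]-[ox+(u)/s-(.5-.5/s),oy+v/s-(.5-.5/s)])*(2 if i==6 else 1) for u,v,i in O[n]]
    return np.ravel(o)
for ns in(list(C),["w"],["scene","side"]):
    q=least_squares(res,[553,-217,.154,.45,8],args=(ns,),loss="soft_l1"); print(ns,np.round(q.x,3),round(q.cost,2),np.round(model(q.x)[6],1))
    if len(ns)==3: print(np.round(q.fun,1)); B=q.x
# rim ellipse extents in wrist
x,y,a,l,_=B
for l in(.40,.434,.47,.5):
    Rl=Ro.from_euler('zy',[0,0]); R=Ro.from_euler('z',a)*Ro.from_euler('y',-l)
    e=proj(C["w"],R.apply(circ(50,33,120))+[x,y,85]); e=(e-[27,42])*4; print(l,np.round([*e.min(0),*e.max(0)]),"obs 302 257 505 468")
    e=proj(C["w"],R.apply(circ(-50,33,120))+[x,y,85]); e=(e-[27,42])*4; print("  bottom",np.round([*e.min(0),*e.max(0)]),"obs max ~618 533")
E
python3 fc.py
```

```text
['scene', 'side', 'w'] [ 5.53244e+02 -2.18538e+02  1.39000e-01  4.30000e-01  6.88100e+00] 13.17 [ 532.6 -221.4  130.4]
[-0.9 -0.7 -1.2  0.8 -0.1 -1.5 -0.3  1.4 -0.3 -0.2  0.6 -1.1 -0.6  1.3
  0.9  0.4 -0.3  0.1  0.2 -0.4  1.3  1.8  0.6 -0.7 -0.4 -0.3  0.2 -1.3
  0.8  0.4  0.5  0.6  5.3 -0.5 -0.3  0.2  0.  -0.3]
['w'] [ 5.53422e+02 -2.19136e+02  1.34000e-01  4.30000e-01  4.97600e+00] 5.53 [ 532.8 -221.9  130.4]
['scene', 'side'] [ 5.53260e+02 -2.17565e+02  1.48000e-01  4.39000e-01  6.76700e+00] 6.31 [ 532.3 -220.7  130.3]
0.4 [302. 260. 506. 471.] obs 302 257 505 468
  bottom [450. 356. 617. 528.] obs max ~618 533
0.434 [302. 256. 504. 465.] obs 302 257 505 468
  bottom [451. 361. 618. 531.] obs max ~618 533
0.47 [301. 253. 503. 458.] obs 302 257 505 468
  bottom [452. 366. 619. 535.] obs max ~618 533
0.5 [301. 250. 501. 453.] obs 302 257 505 468
  bottom [453. 370. 619. 538.] obs max ~618 533
```

```bash
cat > cfg.py <<'E'
from h import *
a,l=.137,.435; u=np.array([-np.cos(a)*np.sin(l),-np.sin(a)*np.sin(l),np.cos(l)]); P=np.array([553.3,-218.6,85]); F=P-45*u; L=154.7
def Rt():
    R0=down(2.991); r,_=Ro.align_vectors([-u],[[0,0,-1]]); 
    ax=np.cross([0,0,-1],-u); ax/=np.linalg.norm(ax); return Ro.from_rotvec(ax*l)*R0
def canplan(d): plan(F+(d+L)*u,Rt())
E
python3 - <<'E'
from cfg import *
canplan(180)
print((-Rt().as_matrix()[:,2]).round(3),u.round(3), F.round(1))
E
```

```text
clock 8.25 pos [588.3 -70.5 397.6] rpy [-3.141  0.     2.989] open 0.28 F [ 0.4  0.8 -0.3] q [-0.12  0.19  1.49 -0.    1.46 -1.54]
turn [-0.1578, -0.5307, -0.0024] shift [0.6454, -0.9325, 0.2494] rows 4.6
[-0.417 -0.058  0.907] [-0.417 -0.058  0.907] [ 572.1 -216.    44.2]
```

{"method": "step_arm", "body": {
  "moves": [
    [[-0.05, -0.2, 0], [0.3, -0.4, 0.05], -1],
    [[-0.16, -0.53, 0], [0.65, -0.93, 0.25], -1],
    [[-0.16, -0.53, 0], [0.65, -0.93, 0.25], -1],
    [[-0.16, -0.53, 0], [0.65, -0.93, 0.25], -1],
    [[-0.16, -0.53, 0], [0.65, -0.93, 0.25], -1],
    [[-0.16, -0.53, 0], [0.65, -0.93, 0.25], -1],
    [[-0.16, -0.53, 0], [0.65, -0.93, 0.25], -1],
    [[-0.16, -0.53, 0], [0.65, -0.93, 0.25], -1]
  ]
}}

```text
clock: 9.05
eef_pos: [432.6, -234.2, 348.0]
tcp_rot: [3.009, 0.416, 2.961]
contact_force: [0.3, 0.3, -1.0]
opening: 0.275
grasp_force: 59.8
```

```bash
python3 - <<'E'
from cfg import *
canplan(180)
s=telemetry.sense(); tip=s["eef_pos"]+Ro.from_euler('xyz',s["tcp_rot"]).apply([0,0,L]); print("tip",tip.round(1),"torque",s["wrist_torque"].round(2))
T=[]
for n in("scene","side"):
    im=imaging.grab_frame(n)[:,:,::-1].copy(); cv2.imwrite(f"pics/{n}5.png",im); c=imaging.calibration(n)
    q=proj(c,np.array([tip,tip+125*u,F+95*u,F])); print(n,q.round(1).tolist())
    for t in("brush_tip","brush_guard","canister_mouth"): print(t,[(np.round(d["xy"],1).tolist(),round(d["conf"],2)) for d in imaging.mark_of(n,t)])
    x0,y0=(q[2]-[50,75]).astype(int); x0,y0=max(x0,0),max(y0,0)
    for w in q: cv2.circle(im,tuple(int(v) for v in w.round()),1,(0,255,0) ,-1)
    T.append(cv2.resize(im[y0:y0+125,x0:x0+100],(400,500),interpolation=cv2.INTER_CUBIC))
cv2.imwrite("pics/m5.png",np.hstack(T))
E
```

```text
clock 9.05 pos [ 432.6 -234.2  348. ] rpy [3.009 0.416 2.961] open 0.28 F [ 0.3  0.3 -1. ] q [-0.72 -0.13  1.99  0.39  1.02 -2.31]
turn [0.0015, 0.0004, -0.0024] shift [0.0007, -0.0054, 0.0003] rows 0.0
tip [ 497.3 -225.2  207.7] torque [-0.    0.28  0.01]
scene [[219.6, 105.0], [229.4, 66.8], [213.5, 128.3], [207.4, 152.7]]
brush_tip [([219.4, 110.5], 0.94), ([329.1, 264.6], 0.92), ([320.4, 211.3], 0.92), ([258.6, 272.7], 0.73), ([189.8, 226.9], 0.62)]
brush_guard [([327.6, 188.7], 0.96), ([225.1, 69.5], 0.93), ([258.4, 256.7], 0.8), ([332.2, 251.2], 0.58)]
canister_mouth [([213.4, 129.7], 0.81)]
side [[287.4, 265.4], [265.3, 240.3], [300.0, 280.0], [311.8, 293.3]]
brush_tip [([184.8, 224.0], 0.76), ([269.6, 179.7], 0.68), ([286.8, 266.0], 0.67)]
brush_guard [([179.5, 188.7], 0.74), ([268.3, 149.1], 0.7), ([264.1, 240.9], 0.68)]
canister_mouth [([298.0, 280.3], 0.68)]
```

View pics/m5.png

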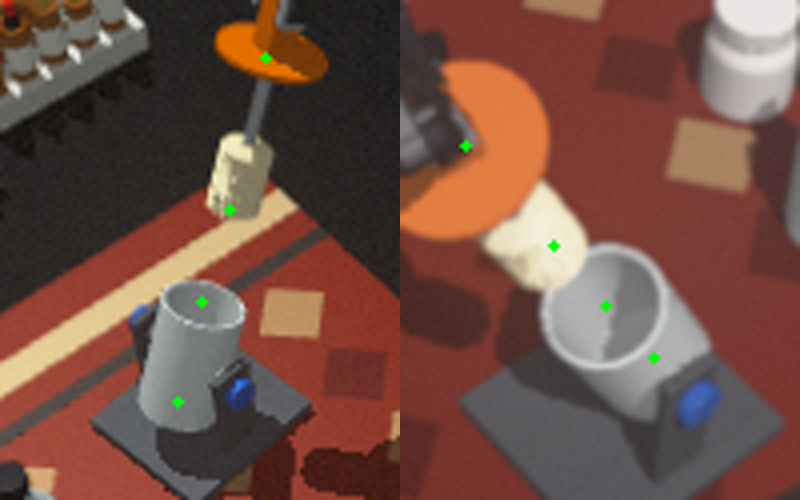

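The brush axis lines up with the canister: tip marker at scene (220,105) and side (287,265), mouth at (213,128) and (300,280). Going in.

{"method": "step_arm", "body": {
  "moves": [
    [[0, 0, 0], [0, 0, 0.1], -1],
    [[0, 0, 0], [0, 0, 0.25], -1],
    [[0, 0, 0], [0, 0, 0.38], -1],
    [[0, 0, 0], [0, 0, 0.48], -1],
    [[0, 0, 0], [0, 0, 0.58], -1],
    [[0, 0, 0], [0, 0, 0.68], -1],
    [[0, 0, 0], [0, 0, 0.75], -1],
    [[0, 0, 0], [0, 0, 0.75], -1]
  ]
}}

```text
clock: 10.25
eef_pos: [494.6, -224.6, 209.4]
tcp_rot: [3.007, 0.412, 2.962]
contact_force: [0.4, 0.2, -0.9]
opening: 0.275
grasp_force: 59.9
```

```bash
python3 - <<'E'
from cfg import *
canplan(0); print(telemetry.sense()["wrist_torque"].round(2))
E
```

```text
clock 10.25 pos [ 494.6 -224.6  209.4] rpy [3.007 0.412 2.962] open 0.27 F [ 0.4  0.2 -0.9] q [-0.61  0.11  2.09  0.48  0.68 -2.37]
turn [0.004, -0.0045, -0.0026] shift [-0.0084, -0.009, 0.1397] rows 0.6
[-0.08  0.31  0.05]
```

{"method": "step_arm", "body": {
  "moves": [
    [[0, 0, 0], [-0.005, -0.007, 0.06], -1],
    [[0, 0, 0], [-0.008, -0.008, 0.11], -1],
    [[0, 0, 0], [-0.008, -0.008, 0.135], -1],
    [[0, 0, 0], [-0.008, -0.008, 0.135], -1]
  ]
}}

```text
clock: 10.65
eef_pos: [507.3, -225.5, 186.5]
tcp_rot: [3.008, 0.414, 2.961]
contact_force: [-0.5, 0.2, -0.6]
opening: 0.276
grasp_force: 59.9
```

{"method": "step_arm", "body": {
  "moves": [
    [[0, 0, 0], [0, 0, 0.01], -1],
    [[0, 0, 0], [0, 0, 0.01], -1]
  ]
}}

```text
clock: 10.85
eef_pos: [508.2, -225.6, 185.5]
tcp_rot: [3.008, 0.415, 2.961]
contact_force: [1.2, -0.1, -0.9]
opening: 0.274
grasp_force: 59.9
```

{"method": "step_arm", "body": {
  "moves": [
    [[0, 0, 0], [0, 0, 0.01], -1],
    [[0, 0, 0], [0, 0, 0.01], -1]
  ]
}}

```text
clock: 11.05
eef_pos: [509.3, -225.8, 184.7]
tcp_rot: [3.009, 0.416, 2.962]
contact_force: [-6.6, -0.4, 9.8]
opening: 0.275
grasp_force: 61.4
```

{"method": "step_arm", "body": {
  "moves": [
    [[0, 0, 0], [0, 0, 0.01], -1],
    [[0, 0, 0], [0, 0, 0.01], -1]
  ]
}}

```text
clock: 11.25
eef_pos: [510.9, -226.5, 184.9]
tcp_rot: [3.01, 0.42, 2.962]
contact_force: [-16.6, -0.9, 29.3]
opening: 0.274
grasp_force: 64.1
```

{"method": "step_arm", "body": {
  "moves": [
    [[0, 0, 0], [0, 0, -0.12], -1],
    [[0, 0, 0], [0, 0, -0.25], -1],
    [[0, 0, 0], [0, 0, -0.36], -1],
    [[0, 0, 0], [0, 0, -0.36], -1],
    [[0, 0, 0], [0, 0, -0.36], -1]
  ]
}}

```text
clock: 11.75
eef_pos: [480.0, -229.8, 247.3]
tcp_rot: [3.009, 0.416, 2.961]
contact_force: [-0.3, -0.5, -0.3]
opening: 0.276
grasp_force: 59.7
```

```bash
python3 - <<'E'
from cfg import *
canplan(68)
s=telemetry.sense(); tip=s["eef_pos"]+Ro.from_euler('xyz',s["tcp_rot"]).apply([0,0,L]); print((tip-F)@u, (tip-F)-(tip-F)@u*u)
for n in("scene","side"):
    im=imaging.grab_frame(n)
    for t in("canister_mouth","canister_floor"): print(n,t,[(np.round(d["xy"],1).tolist(),round(d["conf"],2)) for d in imaging.mark_of(n,t)][:1])
E
```

```text
clock 11.75 pos [ 480.  -229.8  247.3] rpy [3.009 0.416 2.961] open 0.28 F [-0.3 -0.5 -0.3] q [-0.64  0.04  2.07  0.44  0.76 -2.34]
turn [0.0011, 0.0007, -0.0024] shift [0.007, 0.0037, 0.0038] rows 0.0
68.75120626147144 [ 1.2624558  -0.83343374  0.52825728]
scene canister_mouth [([212.4, 125.7], 0.66)]
scene canister_floor [([208.5, 152.6], 0.95)]
side canister_mouth [([298.9, 279.1], 0.57)]
side canister_floor [([310.3, 291.6], 0.64)]
```

{"method": "step_arm", "body": {
  "moves": [
    [[0, 0, 0], [0, 0, 0.12], -1],
    [[0, 0, 0], [0, 0, 0.23], -1],
    [[0, 0, 0], [0, 0, 0.31], -1],
    [[0, 0, 0], [0, 0, 0.35], -1],
    [[0, 0, 0], [0, 0, 0.355], -1],
    [[0, 0, 0], [0, 0, 0.355], -1]
  ]
}}

```text
clock: 12.65
eef_pos: [510.1, -225.8, 183.8]
tcp_rot: [3.008, 0.417, 2.962]
contact_force: [-5.8, 0.7, 10.9]
opening: 0.273
grasp_force: 61.4
```

{"method": "step_arm", "body": {
  "moves": [
    [[0, 0, 0], [0, 0, -0.12], -1],
    [[0, 0, 0], [0, 0, -0.25], -1],
    [[0, 0, 0], [0, 0, -0.355], -1],
    [[0, 0, 0], [0, 0, -0.355], -1],
    [[0, 0, 0], [0, 0, -0.355], -1]
  ]
}}

```text
clock: 13.15
eef_pos: [480.0, -229.8, 247.0]
tcp_rot: [3.009, 0.416, 2.961]
contact_force: [-0.3, -0.2, -1.6]
opening: 0.273
grasp_force: 59.7
```

{"method": "step_arm", "body": {
  "moves": [
    [[0, 0, 0], [0, 0, 0.12], -1],
    [[0, 0, 0], [0, 0, 0.23], -1],
    [[0, 0, 0], [0, 0, 0.31], -1],
    [[0, 0, 0], [0, 0, 0.35], -1],
    [[0, 0, 0], [0, 0, 0.355], -1],
    [[0, 0, 0], [0, 0, 0.355], -1]
  ]
}}

```text
clock: 13.75
eef_pos: [509.5, -225.2, 182.7]
tcp_rot: [3.008, 0.415, 2.962]
contact_force: [-6.9, 0.2, 11.1]
opening: 0.269
grasp_force: 61.4
```

{"method": "step_arm", "body": {
  "moves": [
    [[0, 0, 0], [0, 0, -0.12], -1],
    [[0, 0, 0], [0, 0, -0.3], -1],
    [[0, 0, 0], [0, 0, -0.5], -1],
    [[0, 0, 0], [0, 0, -0.7], -1],
    [[0, 0, 0], [0, 0, -0.95], -1],
    [[0, 0, 0], [0, 0, -0.95], -1],
    [[0, 0, 0], [0, 0, -0.95], -1]
  ]
}}

```text
clock: 14.45
eef_pos: [430.3, -237.0, 355.6]
tcp_rot: [3.009, 0.417, 2.961]
contact_force: [0.3, 0.1, -1.4]
opening: 0.271
grasp_force: 59.8
```

```bash
python3 - <<'E'
from cfg import *
canplan(180); plan([500,-40,380],down(2.990)); plan([557.5,148.3,355],down(2.990))
for n in("scene","side"):
    im=imaging.grab_frame(n)
    for t in("canister_mouth","canister_floor"): print(n,t,[(np.round(d["xy"],1).tolist(),round(d["conf"],2)) for d in imaging.mark_of(n,t)][:1])
E
```

```text
clock 14.45 pos [ 430.3 -237.   355.6] rpy [3.009 0.417 2.961] open 0.27 F [ 0.3  0.1 -1.4] q [-0.73 -0.13  1.98  0.38  1.04 -2.31]
turn [0.0007, 0.001, -0.0025] shift [0.008, 0.0052, 0.0403] rows 0.2
clock 14.45 pos [ 430.3 -237.   355.6] rpy [3.009 0.417 2.961] open 0.27 F [ 0.3  0.1 -1.4] q [-0.73 -0.13  1.98  0.38  1.04 -2.31]
turn [0.1585, 0.5319, -0.0011] shift [-0.2013, 1.0286, 0.092] rows 4.2
clock 14.45 pos [ 430.3 -237.   355.6] rpy [3.009 0.417 2.961] open 0.27 F [ 0.3  0.1 -1.4] q [-0.73 -0.13  1.98  0.38  1.04 -2.31]
turn [0.1585, 0.5319, -0.0011] shift [-0.2548, 1.9766, 0.3802] rows 8.1
scene canister_mouth [([214.5, 126.9], 0.65)]
scene canister_floor [([210.3, 152.2], 0.57)]
side canister_mouth [([296.7, 281.4], 0.82)]
side canister_floor [([311.9, 290.2], 0.82)]
```

{"method": "step_arm", "body": {
  "moves": [
    [[0, 0.1, 0], [0, 0.2, -0.05], -1],
    [[0.16, 0.53, 0], [-0.2, 1, 0.09], -1],
    [[0.16, 0.53, 0], [-0.2, 1, 0.09], -1],
    [[0.16, 0.53, 0], [-0.2, 1, 0.09], -1],
    [[0.16, 0.53, 0], [-0.2, 1, 0.09], -1],
    [[0.16, 0.53, 0], [-0.2, 1, 0.09], -1],
    [[0.16, 0.53, 0], [-0.2, 1, 0.09], -1]
  ]
}}

```text
clock: 15.45
eef_pos: [498.9, -44.2, 378.0]
tcp_rot: [-3.141, -0.002, 2.992]
contact_force: [0.8, -0.6, -0.6]
opening: 0.27
grasp_force: 59.8
```

```bash
python3 - <<'E'
from h import *
plan([557.5,148.3,360],down(2.990))
E
```

```text
clock 15.45 pos [498.9 -44.2 378. ] rpy [-3.141e+00 -2.000e-03  2.992e+00] open 0.27 F [ 0.8 -0.6 -0.6] q [-0.09  0.04  1.7  -0.    1.4  -1.51]
turn [-0.0004, -0.0024, 0.003] shift [-0.1469, 0.9956, 0.0895] rows 4.0
```

{"method": "step_arm", "body": {
  "moves": [
    [[0, 0, 0], [-0.15, 1, 0.09], -1],
    [[0, 0, 0], [-0.15, 1, 0.09], -1],
    [[0, 0, 0], [-0.15, 1, 0.09], -1],
    [[0, 0, 0], [-0.15, 1, 0.09], -1],
    [[0, 0, 0], [-0.15, 1, 0.09], -1],
    [[0, 0, 0], [-0.15, 1, 0.09], -1],
    [[0, 0, 0], [-0.15, 1, 0.09], -1]
  ]
}}

```text
clock: 16.15
eef_pos: [558.4, 146.1, 361.0]
tcp_rot: [-3.141, -0.0, 2.988]
contact_force: [-0.2, 0.7, -0.6]
opening: 0.269
grasp_force: 60.0
```

```bash
python3 - <<'E'
from h import *
plan([557.5,148.3,360],down(2.990)); s=telemetry.sense(); R=Ro.from_euler('xyz',s["tcp_rot"]); p=s["eef_pos"]
T=[]
for n in("scene","side"):
    im=imaging.grab_frame(n)[:,:,::-1].copy(); cv2.imwrite(f"pics/{n}7.png",im); c=imaging.calibration(n)
    W=np.array([p+R.apply([0,0,153.]),p+R.apply([0,0,28]),[557.5,148.3,150]]); q=proj(c,W); print(n,q.round(1).tolist())
    for t in("stand_rim","brush_tip","brush_guard"): print(t,[(np.round(d["xy"],1).tolist(),round(d["conf"],2)) for d in imaging.mark_of(n,t)])
    x0,y0=(q[2]-[50,85]).astype(int)
    big=cv2.resize(im[y0:y0+125,x0:x0+100],(400,500),interpolation=cv2.INTER_CUBIC)
    k=lambda P:((proj(c,P)-[x0,y0]+.5)*4-.5).round().astype(np.int32)
    tip=R.apply(circ(153,20))+p; top=R.apply(circ(98,20))+p; gd=R.apply(circ(28,40))+p
    for P in(tip,top,gd,circ(150,33)+[557.5,148.3,0],circ(0,55)+[557.5,148.3,0]): cv2.polylines(big,[k(P)],True,(0,255,0),1)
    T.append(big)
cv2.imwrite("pics/m7.png",np.hstack(T))
E
```

```text
clock 16.15 pos [558.4 146.1 361. ] rpy [-3.141 -0.     2.988] open 0.27 F [-0.2  0.7 -0.6] q [ 0.25  0.18  1.58 -0.    1.39 -1.16]
turn [-0.001, -0.0005, -0.0025] shift [0.006, 0.0101, 0.005] rows 0.1
scene [[289.1, 200.5], [291.7, 173.9], [288.9, 211.5]]
stand_rim [([288.2, 211.1], 0.86)]
brush_tip [([257.3, 272.7], 0.97), ([292.9, 204.2], 0.92), ([316.8, 210.2], 0.72), ([327.3, 263.4], 0.61)]
brush_guard [([330.3, 248.6], 0.98), ([292.7, 172.2], 0.91), ([259.6, 256.0], 0.86), ([328.2, 192.5], 0.7), ([210.8, 151.9], 0.44)]
side [[227.0, 146.7], [223.9, 103.3], [227.6, 164.4]]
stand_rim [([226.3, 163.3], 0.64)]
brush_tip [([183.9, 221.5], 0.96), ([203.3, 174.6], 0.77), ([228.1, 143.7], 0.56), ([335.8, 230.2], 0.23)]
brush_guard [([195.6, 141.3], 0.88), ([221.6, 102.7], 0.73), ([267.7, 149.2], 0.67), ([179.1, 187.7], 0.64)]
```

View pics/m7.png

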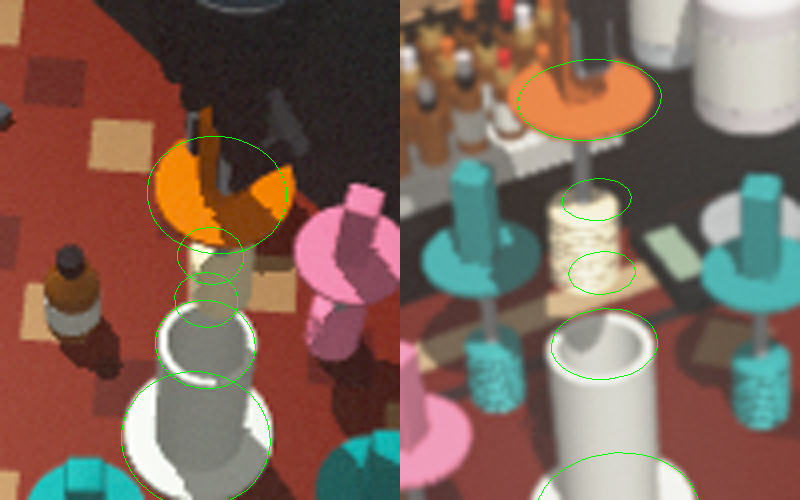

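The stand rim matches the fitted outlines in both views: scene crop (206,345), side crop (604,345). The brush sits off the assumed axis, with bristles at scene crop x=220 (expected 210) and side 585 (expected 600). It has shifted or tilted in the grip, so I'll fit that.

```bash
cat > fg.py <<'E'
from h import *
p=np.array([558.4,146.1,361.0]); R=Ro.from_euler('xyz',[-3.141,0,2.988])
C={n:imaging.calibration(n) for n in("scene","side")}
O=dict(scene=((288.9,211.5),(188,253,None,322),(153,297,None,None),0),side=((227.6,164.4),(550,620,188,296),(507,655,58,140),400))
def brush(v):
    ox,oy,ty,tx,L=v; Q=Ro.from_rotvec([tx,ty,0])  # brush dirs in tool frame, about the grasp point
    f=lambda P:R.apply(Q.apply(np.c_[P[:,0],P[:,1],L-P[:,2]+19.]) + [ox,oy,-19.])+p
    return f
def res(v):
    f=brush(v); o=[]
    for n,(q2,b,g,dx) in O.items():
        x0,y0=(np.array(q2)-[50,85]).astype(int)
        k=lambda P:(proj(C[n],f(P))-[x0,y0]+.5)*4-.5+[dx,0]
        for P,ob in((np.r_[circ(0,20),circ(55,20)],b),(np.r_[circ(125,40),circ(130,40)],g)):
            e=k(P); m=[e[:,0].min(),e[:,0].max(),e[:,1].min(),e[:,1].max()]
            o+=[(a-c)/4 for a,c in zip(m,ob) if c is not None]
    return np.r_[o,v[1]/1.,v[3]/.01]
q=least_squares(res,[0,0,0,0,153.]); print(np.round(q.x,3),np.round(q.fun,1)); f=brush(q.x)
tip,g=f(np.array([[0,0,0],[0,0,125.]])); print("tip",tip.round(1),"guard",g.round(1),"axis",((g-tip)/125).round(3))
E
python3 fg.py
```

```text
[3.02400e+00 1.82000e-01 3.90000e-02 1.00000e-03 1.54457e+02] [-0.2  0.1 -0.2  0.2 -0.8 -0.1 -0.1 -1.1  0.7  0.4 -0.6 -0.5  0.9  0.2
  0.1]
tip [548.7 147.5 206.7] guard [553.5 147.  331.6] axis [ 0.039 -0.004  0.999]
```

```bash
python3 - <<'E'
from h import *
R1=down(2.990)*Ro.from_rotvec([0,-.039,0])
o=R1.apply([3.02,.18,-19.]); off=np.array([o[0],o[1],0]); print("axis off",o)
t=np.array([557.5,148.3,0])-off
plan(t+[0,0,361],R1); plan(t+[0,0,250],R1); print(t)
E
```

```text
axis off [-3.68823013  0.74551938 18.86780219]
clock 16.55 pos [558.7 147.4 361.3] rpy [3.141 0.    2.989] open 0.27 F [-0.4 -0.2 -1.1] q [ 0.26  0.18  1.57 -0.    1.38 -1.16]
turn [0.0001, -0.0493, -0.0016] shift [-0.0123, 0.0026, 0.0017] rows 0.3
clock 16.55 pos [558.7 147.4 361.3] rpy [3.141 0.    2.989] open 0.27 F [-0.4 -0.2 -1.1] q [ 0.26  0.18  1.57 -0.    1.38 -1.16]
turn [0.0001, -0.0493, -0.0016] shift [-0.0122, 0.0025, 0.5567] rows 2.2
[561.18823013 147.55448062   0.        ]
```

{"method": "step_arm", "body": {
  "moves": [
    [[0, -0.05, 0], [-0.012, 0.003, 0], -1],
    [[0, -0.05, 0], [-0.012, 0.003, 0], -1],
    [[0, -0.05, 0], [-0.012, 0.003, 0], -1]
  ]
}}

```text
clock: 16.85
eef_pos: [560.9, 148.1, 361.3]
tcp_rot: [3.142, 0.039, 2.99]
contact_force: [0.6, -0.4, -1.0]
opening: 0.272
grasp_force: 59.9
```

```bash
python3 - <<'E'
from h import *
s=telemetry.sense(); print(s["eef_pos"],s["tcp_rot"])
T=[]
for n in("scene","side"):
    im=imaging.grab_frame(n)[:,:,::-1].copy(); c=imaging.calibration(n); q=proj(c,[557.5,148.3,150])[0]
    x0,y0=(q-[50,85]).astype(int); big=cv2.resize(im[y0:y0+125,x0:x0+100],(400,500),interpolation=cv2.INTER_CUBIC)
    k=lambda P:((proj(c,P)-[x0,y0]+.5)*4-.5).round().astype(np.int32)
    b=np.array([557.5,148.3,s["eef_pos"][2]-154.5])
    for P in(np.r_[circ(0,20),circ(55,20)]+b,np.r_[circ(125,40),circ(130,40)]+b,circ(150,33)+[557.5,148.3,0]): cv2.polylines(big,[cv2.convexHull(k(P))],True,(0,255,0),1)
    T.append(big)
cv2.imwrite("pics/m8.png",np.hstack(T))
E
```

```text
[560.92263966 148.12592079 361.3197464 ] [3.14154515 0.03870103 2.98963056]
```

View pics/m8.png

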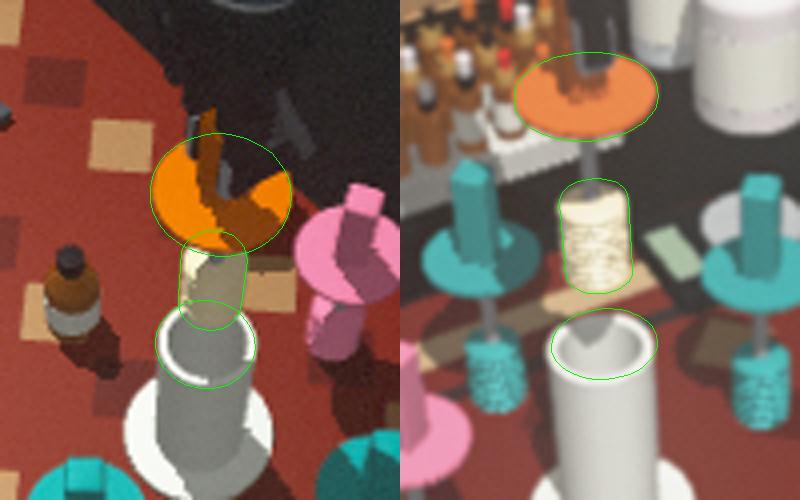

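The outlines now match: the brush is upright and centred over the stand in both views. Lowering.

{"method": "step_arm", "body": {
  "moves": [
    [[0, 0, 0], [0.006, 0, 0.15], -1],
    [[0, 0, 0], [0.012, 0, 0.3], -1],
    [[0, 0, 0], [0.017, 0, 0.42], -1],
    [[0, 0, 0], [0.021, 0, 0.54], -1],
    [[0, 0, 0], [0.025, 0, 0.66], -1],
    [[0, 0, 0], [0.03, 0, 0.78], -1],
    [[0, 0, 0], [0.033, 0, 0.85], -1],
    [[0, 0, 0], [0.033, 0, 0.85], -1]
  ]
}}

```text
clock: 17.75
eef_pos: [560.1, 147.8, 189.1]
tcp_rot: [-3.14, 0.036, 2.989]
contact_force: [-0.1, 1.0, -0.8]
opening: 0.275
grasp_force: 60.0
```

{"method": "step_arm", "body": {
  "moves": [
    [[0, 0, 0], [0.001, 0, 0.02], -1],
    [[0, 0, 0], [0.0015, 0, 0.04], -1],
    [[0, 0, 0], [0.0015, 0, 0.04], -1]
  ]
}}

```text
clock: 18.05
eef_pos: [561.5, 148.2, 183.4]
tcp_rot: [3.141, 0.04, 2.989]
contact_force: [0.4, 0.8, -0.6]
opening: 0.273
grasp_force: 60.0
```

{"method": "step_arm", "body": {
  "moves": [
    [[0, 0, 0], [0, 0, 0.01], -1],
    [[0, 0, 0], [0, 0, 0.01], -1]
  ]
}}

```text
clock: 18.25
eef_pos: [561.4, 148.1, 181.2]
tcp_rot: [3.141, 0.04, 2.989]
contact_force: [-0.3, -0.2, -0.1]
opening: 0.273
grasp_force: 60.0
```

{"method": "step_arm", "body": {
  "moves": [
    [[0, 0, 0], [0, 0, 0.01], -1],
    [[0, 0, 0], [0, 0, 0.01], -1]
  ]
}}

```text
clock: 18.45
eef_pos: [561.3, 148.1, 178.9]
tcp_rot: [-3.142, 0.039, 2.989]
contact_force: [0.1, -0.2, -1.0]
opening: 0.271
grasp_force: 60.0
```

{"method": "step_arm", "body": {
  "moves": [
    [[0, 0, 0], [0, 0, 0.007], -1],
    [[0, 0, 0], [0, 0, 0.007], -1]
  ]
}}

```text
clock: 18.65
eef_pos: [561.6, 148.1, 177.8]
tcp_rot: [3.141, 0.04, 2.989]
contact_force: [0.4, 1.1, 1.2]
opening: 0.276
grasp_force: 60.1
```

{"method": "step_arm", "body": {
  "moves": [
    [[0, 0, 0], [0, 0, 0.006], -1],
    [[0, 0, 0], [0, 0, 0.006], -1]
  ]
}}

```text
clock: 18.85
eef_pos: [561.8, 148.2, 177.7]
tcp_rot: [3.141, 0.04, 2.989]
contact_force: [-3.7, 0.4, 12.1]
opening: 0.272
grasp_force: 61.6
```

{"method": "step_arm", "body": {
  "moves": [
    [[0, 0, 0], [0, 0, -0.002], -1],
    [[0, 0, 0], [0, 0, -0.002], -0.3],
    [[0, 0, 0], [0, 0, -0.002], -0.1],
    [[0, 0, 0], [0, 0, -0.002], 0.2],
    [[0, 0, 0], [0, 0, -0.002], 0.2],
    [[0, 0, 0], [0, 0, -0.002], 0.2],
    [[0, 0, 0], [0, 0, -0.002], 0.2]
  ],
  "squeeze": 20
}}

```text
clock: 19.55
eef_pos: [561.5, 148.0, 176.7]
tcp_rot: [-3.142, 0.039, 2.989]
contact_force: [0.5, -0.1, -0.2]
opening: 0.602
grasp_force: 0.0
```

{"method": "step_arm", "body": {
  "moves": [
    [[0, 0, 0], [-0.005, 0, -0.1], 0.2],
    [[0, 0, 0], [-0.02, 0, -0.3], 0.2],
    [[0, 0, 0], [-0.03, 0, -0.6], 0.2],
    [[0, 0, 0], [-0.03, 0, -0.8], 0.2],
    [[0, 0, 0], [-0.03, 0, -0.8], 0.2],
    [[0, 0, 0], [-0.03, 0, -0.8], 0.2]
  ]
}}

```text
clock: 20.15
eef_pos: [561.7, 148.3, 338.2]
tcp_rot: [3.14, 0.042, 2.989]
contact_force: [0.5, -0.4, -0.7]
opening: 0.603
grasp_force: 0.0
```

```bash
python3 - <<'E'
from h import *
s=telemetry.sense(); print(s["clock"],s["eef_pos"],s["contact_force"])
T=[]
for n in("scene","side"):
    im=imaging.grab_frame(n)[:,:,::-1].copy(); c=imaging.calibration(n)
    x,y,w,h=(140,100,260,195) if n=="scene" else (110,110,272,204)
    for P in(np.r_[circ(150,40),circ(155,40)]+[557.5,148.3,0],):
        pass
    T.append(cv2.resize(im[y:y+h,x:x+w],(400,300),interpolation=cv2.INTER_CUBIC))
    for t in("canister_mouth","canister_floor","brush_guard"): print(n,t,[(np.round(d["xy"],1).tolist(),round(d["conf"],2)) for d in imaging.mark_of(n,t)])
    print(proj(c,[557.5,148.3,150]).round(1))
    q=proj(c,[557.5,148.3,170])[0].astype(int)
    T.append(cv2.resize(im[q[1]-38:q[1]+37,q[0]-50:q[0]+50],(400,300),interpolation=cv2.INTER_CUBIC))
cv2.imwrite("pics/m9.png",np.vstack([np.hstack(T[:2]),np.hstack(T[2:])]))
E
```

```text
20.15 [561.67896728 148.26061619 338.21835803] [ 0.52966853 -0.43725059 -0.73492561]
scene canister_mouth [([216.3, 127.7], 0.73), ([290.3, 203.0], 0.16)]
scene canister_floor [([208.6, 151.6], 0.76)]
scene brush_guard [([289.1, 212.7], 0.96), ([331.8, 251.1], 0.79), ([261.8, 254.8], 0.77), ([329.3, 190.8], 0.7)]
[[288.9 211.5]]
side canister_mouth [([299.9, 279.2], 0.93)]
side canister_floor [([311.1, 293.6], 0.76)]
side brush_guard [([228.3, 165.7], 0.92), ([177.6, 188.9], 0.84), ([197.8, 143.4], 0.67)]
[[227.6 164.4]]
```

View pics/m9.png

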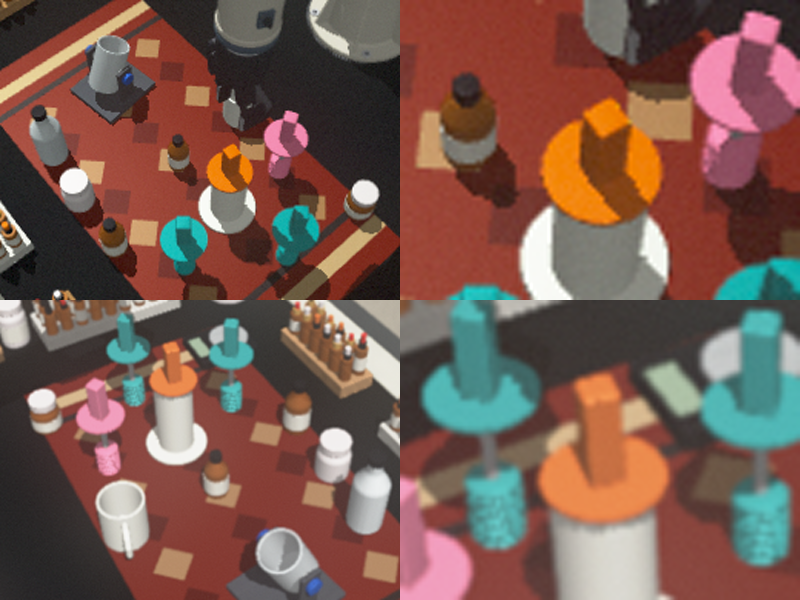

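The brush hangs upright with its guard on the rim at scene (289,212) and side (228,165). The canister and the bystanders haven't moved, and the gripper is clear.

```bash
python3 -c "
from rig import r
print(r.sign_off())"
```

```text
the job is handed in; nothing more can be done
None
```

The job is handed in: I scrubbed the canister with three full strokes to its floor, hung the brush back upright with its guard on the stand's rim before letting go, and the canister and bystanders look unmoved in the final pictures.

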